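# Turn the falling-ball viscometer over, let the ball sink, turn it back and lock it

### The arm

A 6-joint arm with a two-finger parallel gripper is mounted at the origin on a cart in front of the work surface, level with it; the furniture and walls round the work are solid. World frame = base frame: x ahead of the robot, y to its left, z up, the work surface at z = 0. Lengths are in mm, angles in rad, forces in N, time in s.
With the tool pointing down it reaches from about 300 to 775 mm from the base axis. Payload 14.6 kg.
Tool frame: the origin (TCP) lies midway between the tips of the shut fingers; the grasp point (between the pads) lies 19 mm behind it; z points along the fingers, y is the line along which they close (so a half turn about z gives the same grasp; the last joint's range is limited). The gripper opens to 94 mm and grips with 3 to 60 N. Pads are 16 mm wide; open, the fingers measure 119 mm over their backs; the gripper's body (75 mm by 177 mm) begins 78 mm behind the grasp point.
Start: joints at [1.106, 0.3, 1.521, -0, 1.321, -0.067], TCP at [213.062, 507.044, 205.446] pointing down, gripper open.
Joint ranges: [-3.03, 3.03], [-0.79, 2.21], [0.23, 2.52], [-1.04, 4.18], [0, 3.07], [-2.55, 2.55]. Speed limits (rad/s): [2.22, 2.22, 2.57, 3.14, 3.14, 3.14].

### API

Orientations are given as [roll, pitch, yaw] about the fixed x, y, z axes, in that order (R = Rz(yaw) Ry(pitch) Rx(roll)).
In Python, from cell import manip, camera gives the robot as it stands.
- The arm moves only by the tool move_arm, never from a script. Its arguments are lists of equal length, an entry for each row: "dp": the shift along the world's x, y, z in mm, a list of three; "rotation": the turn, a rotation vector about the world's x, y, z in rad, a list of three; "hand": the opening, from 0 (shut) to 1 (fully open). A call has 1 to 10 rows; each row shifts and turns the commanded pose from where the row before left it; what a row does not reach is not made up. A row lasts 1/8 s, in which the tool goes at most 62.5 mm and 10.7 degrees, less where a joint would pass 70% of its speed; a pose out of reach is approached as far as the arm can. A call with a gripper value outside its range is refused whole. The fingers move at their own pace and stop on an object; "newtons" is the grip in N (left out, the last holds). Time passes only in rows, so rows that do not move let the fingers close. It gives the time, the measured TCP pose, the force, the opening and the grip force at its end, in the units of the state.
- manip.read_state(): the state, without advancing time (a new reading comes with each control period).
- camera(name): name is "side" or "top" or "wrist"; returns a dict with "image" (400x640x3 uint8, red, green, blue), "fx", "fy", "cx", "cy" (pixels), "R" (3x3) and "t" (3): a world point X has camera coordinates R X + t; the wrist camera has in their place "mount" (4x4, takes a point from camera to tool coordinates, whose origin is the TCP and whose axes are the flange's). Camera axes: x right, y down, z forward; pixel columns grow to the right and rows downward; lengths in mm; the calibration is good to about 2 mm. The wrist camera is an equidistant fisheye: a pixel r from the principal point sees the ray r / f radians off the axis. A picture is of the moment at which its call begins: read the wrist's pose just before it. There is no depth.
- manip.sign_off(): hands the job in; it is judged then, once.
The state is a dict: "clock": time; "joints": joint angles; "qd": joint speeds; "effort": joint torques, N m; "eef_pos": TCP position; "eef_rot": TCP orientation; "wrist_force": force on the tool from outside, world axes, zero at the start; "moment": the same for the moment, N m; "finger_gap": finger opening in mm; "finger_force": force on a finger pad.
Only numpy, scipy, OpenCV 4.12 (cv2) and the standard library are available. Lean on these libraries where they do the work, as an engineer would, in place of code of your own. Each camera call takes 0.05 s, during which the arm holds its last target. There are 200 camera calls.

### The job

Run the ball of the falling-ball viscometer back and forth once: draw the locking bolt, turn the sealed glass tube over until it is fully upside down against its stop, and leave it there until the steel ball has sunk all the way to the other cap. Then turn the tube back upright against its stop, shoot the bolt fully home again and let the ball sink back to the yellow cap. Push the tube gently, it is glass, and leave the other things on the bench where they are.

Things in the scene. Friction and masses are not known exactly. Their poses are not given: they have to be found in the camera images.
- viscometer: The viscometer's stand, fixed: grey base 156 x 150 mm, top 26 mm high; a white column 46 mm wide behind the tube and a bolt bed on it, 180 mm high at most. Origin on the counter under the middle; its x axis points from the tube to the column (away from the robot, but for the stand's yaw), y to the left seen from the robot, z up. The base reaches from -73 to +83 mm in x, -75 to +75 mm in y.
- bearing (a point): Centre of the glass tube, on the axis on which it turns: 140 mm above the counter, at x = -30 mm of the stand. Axes as the stand's. The tube turns about this x axis, in the stand's y-z plane; an 82 mm index disc turns with it, its front face 37 mm behind this point (+x).
- blue_cap (a point): Middle of the tube's blue screw cap, the upper one when the tube is upright, 70 mm from the bearing. Both caps are 38 mm across and reach from 60 to 80 mm from the bearing; the glass between is 36 mm across. Its z axis runs along the tube from the yellow to the blue cap.
- yellow_cap (a point): Middle of the tube's yellow screw cap, the lower one when the tube is upright; 70 mm from the bearing.
- tube (a joint): Turn of the tube, rad: 0 upright (blue cap up, stop), 3.14 upside down (yellow cap up, stop). Grows as the blue cap goes from the top to the stand's -y side and down. It stays where it is left (0.10 N m friction, 1.5 N at a cap). Shut fingers from above can push the upper cap sideways and on down past level; then the other cap has come up and is pushed sideways the rest of the way to the stop.
- ball (a joint): Position of the 15 mm dark steel ball inside the tube, m: 0 resting on the yellow cap (as at the start), 0.095 resting on the blue cap. It sinks slowly through the fill towards the lower end: 3 to 8 s for the full way, different in each run.
- bolt (a joint): Locking bolt on the column, m drawn: 0 home (nose 7 mm deep in a hole of the disc, the tube is locked), 0.016 fully drawn (stop); clear of the disc from 0.008. Slides along the stand's x: draw the knob towards +x, shoot it towards -x. Stays where left (2 N friction). Enters the hole only with the tube within 3.5 degrees of a stop; else it meets the disc's face at about 0.007.
- bolt_knob (a point): Middle of the bolt's upright black knob, 14 mm across; the knob reaches from 18 mm below this point to 17 mm above it (218 mm above the counter) and moves with the bolt. The bolt guides end 14 mm in front (-x) and 30 mm behind it (+x) with the bolt home, their tops 21 mm lower than this point. Free on both y sides.
- bench_timer: White bench timer lying flat, 58 x 62 x 20 mm, origin under its middle; leave it.
- specimen_cup: Clear specimen cup, 50 mm across, 79 mm high, origin under its middle; leave it.
- dropper_bottle: Amber dropper bottle with a black top, 30 mm across, 91 mm high, origin under its middle; leave it.
- small_bottle: White bottle with a green cap, 50 mm across, 118 mm high, origin under its middle; leave it.
- beaker: Small glass beaker, 61 mm across, 70 mm high, origin under its middle; leave it.
- slide_box: Dark green slide box, 93 x 84 x 34 mm, origin under its middle; leave it.

How it is judged (in metres and radians):
On the way:
1. the tube is upside down against its stop and the ball has sunk to the blue cap (value of joint tube above 3.05 rad and value of joint ball above 0.091 m), for 0.2 s.
At the end, for the whole second after the job is handed in: the tube stands upright against its stop (within 0.07 rad), the bolt is shot home (within 3 mm) and the ball has sunk back onto the yellow cap (within 4 mm) (value of joint tube below 0.07 rad and value of joint bolt below 0.003 m and value of joint ball below 0.004 m); the robot touches nothing.
It fails at once if the glass tube or its caps are pushed with more than 40 N (contact force between the fingers and tube above 40 N).
It fails at once if another thing on the bench is shifted by more than 30 mm (distance of any of bench_timer, specimen_cup, dropper_bottle, small_bottle, beaker, slide_box from where it was at the start of the episode above 0.03 m).
It also fails if it takes over 72 s, if anything falls off the work surface, if the arm or the gripper's body presses on something with over 40 N, if the wrist force passes 120 N, or if a joint passes its speed limit or range.

## Working session

There is one attempt and no reset: what is moved stays moved. The work goes in short steps, Python scripts to look and compute and a tool call to move; the robot and the scene stay as the last step left them, time stands still between calls to the robot, and variables do not carry over. Pictures are saved under pics/ and viewed, at most 10 in all, crops included, and the job is handed in when it is done.

Besides the shell and the picture viewer there is one more tool, called after "Emit:" as name(argument=value, ...) on one line, values as JSON. move_arm: Moves the arm, as the interface text tells. Its arguments: {"type":"object","properties":{"dp":{"type":"array","items":{"type":"array","items":{"type":"number"}}},"rotation":{"type":"array","items":{"type":"array","items":{"type":"number"}}},"hand":{"type":"array","items":{"type":"number"}},"newtons":{"type":"number"}},"required":["dp","rotation","hand"]}

```bash
mkdir -p pics
cat > h.py <<'E'
import numpy as np, cv2
from cell import manip, camera
def save(n,f):
    c=camera(n); cv2.imwrite('pics/'+f,c['image'][:,:,::-1]); return c
E
python3 - <<'E'
from h import *
import pickle
for n in ('side','top'):
    c=save(n,n+'0.png'); pickle.dump(c,open(n+'.pkl','wb')); print(n,c['fx'],c['cx'],c['cy'],np.round(c['R'],3).tolist(),np.round(-c['R'].T@c['t']))
s=manip.read_state(); print(s['clock'],s['eef_pos'],s['eef_rot'],s['finger_gap'])
E
```

```text
side 362.3831996780079 321.2163508118564 199.7681247670151 [[0.966, -0.258, 0.013], [-0.125, -0.511, -0.85], [0.226, 0.82, -0.526]] [ 241. -971.  732.]
top 367.53268845374623 320.55469428339035 201.72639502975187 [[-0.022, -1.0, 0.009], [-0.983, 0.02, -0.182], [0.182, -0.012, -0.983]] [ 330.  -17. 1166.]
0.1 [212.97748652 506.85160479 204.9723118 ] [-3.14059607e+00 -8.97905059e-05  2.74375251e+00] 94.42761961421301
```

View pics/side0.png

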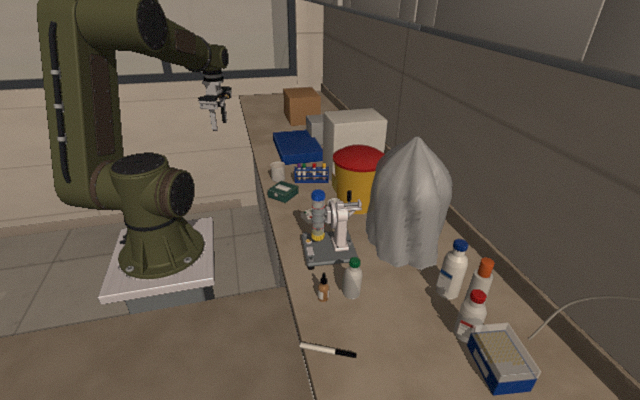

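View pics/top0.png

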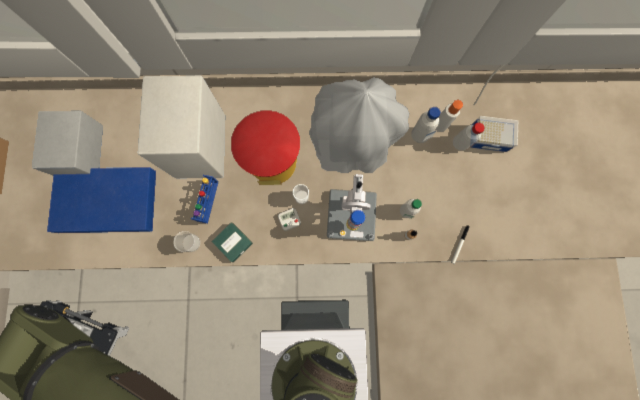

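The side view shows the viscometer with its blue cap at (318,196) and the knob near (349,196). In the top view the stand is at about (352,215), with its blue cap at (358,217) and the bolt bed at (359,185). A tall grey cover stands behind it.

Run:
```python
from h import *
import pickle
s=pickle.load(open('side.pkl','rb'));t=pickle.load(open('top.pkl','rb'))
a=cv2.resize(s['image'][175:275,290:370],None,fx=5,fy=5,interpolation=2)
b=cv2.resize(t['image'][165:245,320:400],None,fx=5,fy=5,interpolation=2)
m=np.zeros((500,800,3),np.uint8);m[:,:400]=a;m[:400,400:]=b
cv2.imwrite('pics/crop.png',m[:,:,::-1])
def ray(c,uv):
    d=c['R'].T@np.array([(uv[0]-c['cx'])/c['fx'],(uv[1]-c['cy'])/c['fy'],1]);return -c['R'].T@c['t'],d
def onz(c,uv,z):
    o,d=ray(c,uv);return o+d*(z-o[2])/d[2]
for n,c,w in(('s',s,(175,275,290,370)),('t',t,(165,245,320,400))):
    im=c['image'];h=cv2.cvtColor(im,cv2.COLOR_RGB2HSV)
    for nm,lo,hi in(('blue',(105,150,60),(125,255,255)),('yellow',(18,130,120),(32,255,255))):
        k=cv2.inRange(h,lo,hi);k2=np.zeros_like(k);k2[w[0]:w[1],w[2]:w[3]]=k[w[0]:w[1],w[2]:w[3]]
        N,l,st,ce=cv2.connectedComponentsWithStats(k2)
        for i in range(1,N):
            if st[i,4]>12: print(n,nm,st[i],ce[i].round(1),onz(c,ce[i],220 if nm=='blue' else 70).round(1),onz(c,ce[i],210).round(1))
```

```text
s blue [295 175  33   8 106] [309.6 180.4] [455.4 -60.7 220. ] [459.6 -43.  210. ]
s blue [315 175   8   2  13] [318.5 175.5] [488.6 -37.2 220. ] [493.5 -19.  210. ]
s blue [312 190  13  11 120] [317.8 195.1] [ 458.  -147.1  220. ] [ 462.2 -131.1  210. ]
s yellow [343 175  27  39 720] [358.1 189.9] [673.3  95.2  70. ] [ 581.9 -130.2  210. ]
s yellow [312 233  13   8  62] [317.9 237.1] [ 461.1 -141.1   70. ] [ 414.6 -316.5  210. ]
t blue [351 211  14  13 147] [357.5 217. ] [ 463.3 -124.   220. ] [ 464.7 -125.1  210. ]
```

View pics/crop.png

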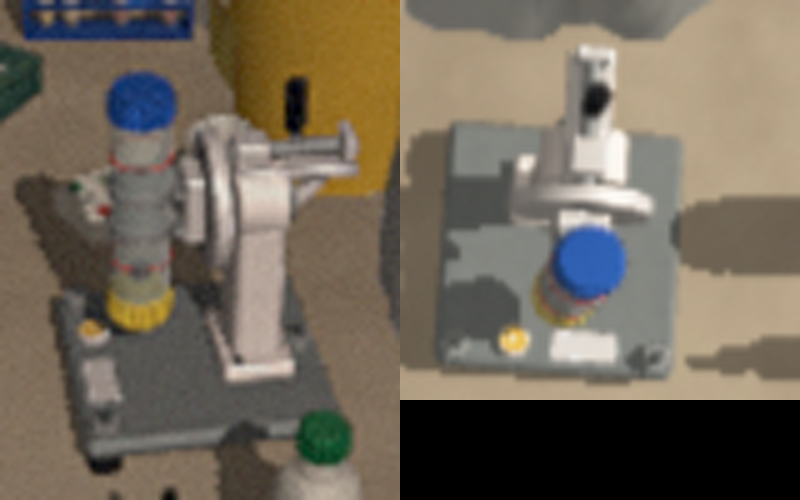

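The crop shows the base corners, the knob (top view ≈(359.4,184), side ≈(349.3,195)), and the tube upright with its blue cap up.

```bash
cat >> h.py <<'E'
def ray(c,uv):
    d=c['R'].T@np.array([(uv[0]-c['cx'])/c['fx'],(uv[1]-c['cy'])/c['fy'],1]);return -c['R'].T@c['t'],d/np.linalg.norm(d)
def onz(c,uv,z):
    o,d=ray(c,uv);return o+d*(z-o[2])/d[2]
def tri(c1,u1,c2,u2):
    A=0;b=0
    for c,u in((c1,u1),(c2,u2)):
        o,d=ray(c,u);P=np.eye(3)-np.outer(d,d);A=A+P;b=b+P@o
    return np.linalg.solve(A,b)
E
python3 - <<'E'
from h import *
import pickle
s=pickle.load(open('side.pkl','rb'));t=pickle.load(open('top.pkl','rb'))
C=np.array([onz(t,u,26) for u in((330.4,189.4),(376.4,193),(374,240.6),(328,237.4))])
print(C.round(1).tolist(),[np.linalg.norm(C[i]-C[i-1]).round(1) for i in range(4)])
e=(C[0]-C[3])+(C[1]-C[2]);yaw=np.arctan2(e[1],e[0]);f=(C[0]-C[1])+(C[3]-C[2]);print('yaws',yaw,np.arctan2(-f[0],f[1]))
yaw=(yaw+np.arctan2(-f[0],f[1]))/2;ex=np.array([np.cos(yaw),np.sin(yaw)]);ey=np.array([-ex[1],ex[0]])
O=C.mean(0)[:2]-5*ex;print('O',O,'bearing',O-30*ex)
print('knob tri',tri(t,(359.4,184),s,(349.4,195)),'knob onz',onz(t,(359.4,184),212))
print('cap tri',tri(t,(357.5,217),s,(317.8,195.1)))
k=onz(t,(359.4,184),212)[:2]-O;print('knob in stand',k@ex,k@ey)
print('cone tip',tri(t,(367,80),s,(417,138)))
print('small',onz(t,(416,204),118),'drop',onz(t,(413.5,233.5),91),'cup',onz(t,(301,187),79))
E
```

```text
[[580.6, -63.5, 26.0], [566.0, -209.2, 26.0], [415.6, -194.2, 26.0], [428.5, -51.9, 26.0]] [np.float64(152.5), np.float64(146.4), np.float64(151.1), np.float64(142.9)]
yaws -0.08740988806815043 -0.09552291046843417
O [ 492.71560666 -129.2405072 ] bearing [ 462.84101073 -126.5003397 ]
knob tri [ 555.24470296 -135.00704495  199.51420766] knob onz [ 552.9799983  -133.62719195  212.        ]
cap tri [ 464.392013   -125.46401403  206.48183527]
knob in stand 60.41315334210969 1.136136414652758
cone tip [ 754.12036152 -138.5015209   362.78373573]
small [ 512.03733679 -307.16457699  118.        ] drop [ 429.01656997 -301.17084479   91.        ] cup [578.24624268  27.57034107  79.        ]
```

Emit:
move_arm(dp=[[26,-49,20],[26,-49,20],[26,-49,20],[26,-49,20],[26,-49,15],[26,-49,0],[26,-49,0],[26,-49,0],[26,-49,0],[26,-49,0]], rotation=[[0,0,0.05],[0,0,0.05],[0,0,0.05],[0,0,0.05],[0,0,0.05],[0,0,0.057],[0,0,0],[0,0,0],[0,0,0],[0,0,0]], hand=[0.6,0.6,0.6,0.6,0.6,0.6,0.6,0.6,0.6,0.6], newtons=25)

```text
clock: 1.35
eef_pos: [473.5, 15.2, 300.3]
eef_rot: [3.142, -0.0, 3.051]
wrist_force: [0.6, 1.4, -0.0]
finger_gap: 56.5
finger_force: 0.0
```

Emit:
move_arm(dp=[[27,-50,0],[27,-50,0],[27,-49,0],[0,0,-40],[0,0,-40],[0,0,-28],[0,0,0]], rotation=[[0,0,0],[0,0,0],[0,0,0],[0,0,0],[0,0,0],[0,0,0],[0,0,0]], hand=[0.6,0.6,0.6,0.6,0.6,0.6,0.6])

```text
clock: 2.22
eef_pos: [553.2, -131.7, 190.6]
eef_rot: [3.141, -0.004, 3.051]
wrist_force: [0.1, 0.4, 0.7]
finger_gap: 56.2
finger_force: 0.0
```

Run:
```python
from h import *
s=manip.read_state();print(s['eef_pos'],s['joints'])
c=save('wrist','w1.png');print(c['fx'],c['cx'],c['cy'],np.round(c['mount'],3).tolist())
```

```text
[ 553.20439465 -131.70916629  190.56230682] [-2.98142163e-01  3.55851143e-01  1.48220720e+00  8.67842721e-06
  1.30763431e+00 -1.77810323e+00]
309.70691628693146 321.56166505170836 198.4977104507261 [[0.0, -0.968, -0.252, 74.074], [1.0, 0.0, -0.001, -0.822], [0.001, -0.252, 0.968, -179.616], [0.0, 0.0, 0.0, 1.0]]
```

View pics/w1.png

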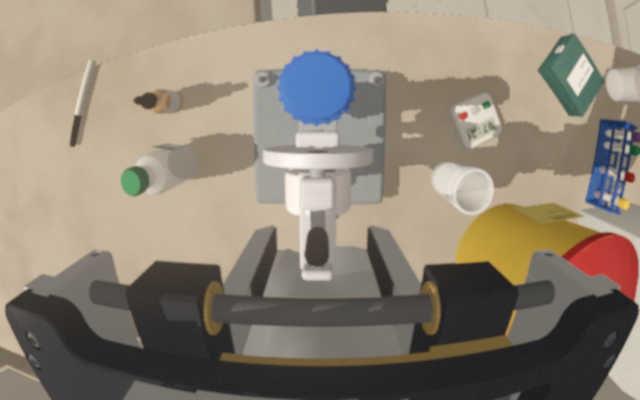

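The wrist view shows the knob at (317,246) between the open fingers (262 and 380), about 1–2 mm to the -y side.

Run:
```python
from scipy.spatial.transform import Rotation as Ro
import numpy as np
M=np.array([[0.0,-0.968,-0.252,74.074],[1,0,-.001,-.822],[.001,-.252,.968,-179.616],[0,0,0,1]]);f,cx,cy=309.7,321.56,198.5
R=Ro.from_euler('xyz',[3.141,-.004,3.051]).as_matrix();p=np.array([553.2,-131.7,190.56])
for u,v,z in((317,256,218),(317,246,201),(316,83,220)):
    a=np.array([u-cx,v-cy]);r=np.hypot(*a);th=r/f;d=np.r_[a/r*np.sin(th),np.cos(th)]
    o=R@M[:3,3]+p;d=R@M[:3,:3]@d;print((o+d*(z-o[2])/d[2]).round(1))
```

```text
[ 550.6 -134.9  218. ]
[ 552.  -135.3  201. ]
[ 461.4 -127.   220. ]
```

Emit:
move_arm(dp=[[-1,-3,0],[0,0,0],[0,0,0],[0,0,0],[0,0,0],[0,0,0]], rotation=[[0,0,0],[0,0,0],[0,0,0],[0,0,0],[0,0,0],[0,0,0]], hand=[0.3,0.1,0.05,0.05,0.05,0.05])

```text
clock: 3.02
eef_pos: [553.1, -134.7, 192.6]
eef_rot: [3.141, 0.0, 3.051]
wrist_force: [0.3, 2.4, 1.7]
finger_gap: 14.0
finger_force: 25.0
```

Gripped: gap 14 mm. Draw.

Emit:
move_arm(dp=[[5,-0.5,0],[5,-0.5,0],[4,-0.4,0],[2,-0.2,0],[0,0,0]], rotation=[[0,0,0],[0,0,0],[0,0,0],[0,0,0],[0,0,0]], hand=[0.05,0.05,0.05,0.05,0.05])

```text
clock: 3.65
eef_pos: [568.1, -136.2, 192.5]
eef_rot: [3.141, -0.004, 3.051]
wrist_force: [-13.8, 7.0, 9.9]
finger_gap: 13.2
finger_force: 25.0
```

Emit:
move_arm(dp=[[0,0,0],[0,0,0],[0,0,35],[0,0,35],[-17,10,0],[-17,10,0],[-17,10,0],[-17,10,0],[-17,10,0],[-16,11,0]], rotation=[[0,0,0],[0,0,0],[0,0,0],[0,0,0],[0,0,-0.175],[0,0,-0.175],[0,0,-0.175],[0,0,-0.175],[0,0,-0.175],[0,0,-0.175]], hand=[0.35,0.35,0.35,0.35,0,0,0,0,0,0])

```text
clock: 4.9
eef_pos: [467.7, -75.5, 262.4]
eef_rot: [3.141, 0.001, 1.995]
wrist_force: [0.5, 0.0, 0.4]
finger_gap: 0.9
finger_force: 0.0
```

Emit:
move_arm(dp=[[0,0,0],[0,0,-20],[0,0,-36],[0,0,0]], rotation=[[0,0,-0.175],[0,0,-0.175],[0,0,-0.171],[0,0,0]], hand=[0,0,0,0])

```text
clock: 5.4
eef_pos: [467.3, -75.5, 204.8]
eef_rot: [-3.138, -0.0, 1.481]
wrist_force: [1.0, 0.5, 0.2]
finger_gap: 0.6
finger_force: 0.0
```

Run:
```python
from h import *
c=save('side','s2.png');t=save('top','t2.png')
a=cv2.resize(c['image'][150:270,270:390],None,fx=4,fy=4);b=cv2.resize(t['image'][145:265,300:380],None,fx=4,fy=4)
cv2.imwrite('pics/s2c.png',np.hstack([a,b])[:,:,::-1])
s=manip.read_state();print(s['eef_pos'],s['eef_rot'],s['joints'],s['wrist_force'])
```

```text
[468.50991615 -75.75918961 207.51020298] [3.14074448e+00 2.49964102e-04 1.48378565e+00] [-2.37441030e-01  1.28779055e-01  1.72384701e+00 -1.24992879e-04
  1.28809054e+00 -1.50395640e-01] [-0.34708208 -0.3970989   0.21010818]
```

View pics/s2c.png

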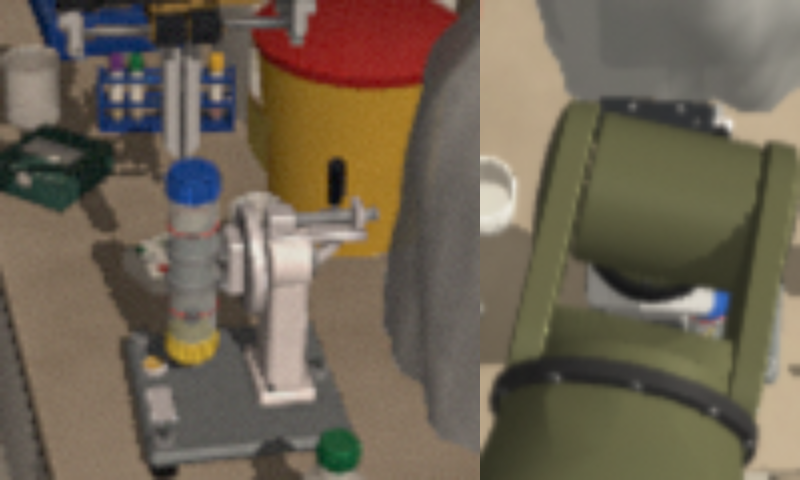

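The side crop shows the shut fingers at (182,140), beside the blue cap (193,182) on its far side. The knob is drawn at (336,180) in the crop, and the tube is still upright.

```bash
cat > path.py <<'E'
import numpy as np
B=np.array([462.5,-126.5,140]);yaw=-.09;ey=np.array([-np.sin(yaw),np.cos(yaw),0]);ez=np.array([0,0,1.])
def tcp(thd,s=1):   # s=1 forward, -1 mirrored
    th=np.radians(thd);n=np.array([np.cos(th),np.sin(th)]);u=np.array([-np.sin(th),np.cos(th)])
    if thd<=90: r=66;off=8
    else: r=np.interp(thd,[90,110],[50,66]);off=-8
    P=19*n+r*u
    return B+s*(P[0]+off)*ey+P[1]*ez
if __name__=='__main__':
    for s in(1,-1):
        T=list(range(0,141,10))+[145];p=[tcp(t,s) for t in T]
        print(s,p[0].round(1),[d.round(1).tolist() for d in np.diff(p,axis=0)],p[-1].round(1))
E
python3 path.py
```

```text
1 [464.9 -99.6 206. ] [[-1.1, -11.7, 2.3], [-1.1, -11.9, 0.2], [-1.1, -11.8, -1.9], [-1.0, -11.3, -3.9], [-0.9, -10.4, -5.8], [-0.8, -9.3, -7.5], [-0.7, -7.8, -9.0], [-0.6, -6.2, -10.3], [-0.4, -4.3, -11.2], [-0.9, -10.4, -10.4], [-0.7, -8.1, -13.4], [0.2, 1.9, -11.8], [0.3, 3.9, -11.3], [0.5, 5.8, -10.5], [0.3, 3.5, -4.8]] [ 457.  -187.7   96.8]
-1 [ 460.1 -153.4  206. ] [[1.1, 11.7, 2.3], [1.1, 11.9, 0.2], [1.1, 11.8, -1.9], [1.0, 11.3, -3.9], [0.9, 10.4, -5.8], [0.8, 9.3, -7.5], [0.7, 7.8, -9.0], [0.6, 6.2, -10.3], [0.4, 4.3, -11.2], [0.9, 10.4, -10.4], [0.7, 8.1, -13.4], [-0.2, -1.9, -11.8], [-0.3, -3.9, -11.3], [-0.5, -5.8, -10.5], [-0.3, -3.5, -4.8]] [468.  -65.3  96.8]
```

Emit:
move_arm(dp=[[-2,-15,0],[-1,-9,0],[-1,-12,2],[-1,-12,0],[-1,-12,-2],[-1,-11,-4],[-1,-10,-6],[-1,-9,-7]], rotation=[[0,0,0],[0,0,0],[0,0,0],[0,0,0],[0,0,0],[0,0,0],[0,0,0],[0,0,0]], hand=[0,0,0,0,0,0,0,0])

```text
clock: 6.5
eef_pos: [459.1, -166.2, 189.0]
eef_rot: [3.141, 0.0, 1.48]
wrist_force: [0.9, 2.1, 1.4]
finger_gap: 0.5
finger_force: 0.9
```

Emit:
move_arm(dp=[[-1,-8,-9],[-1,-6,-10],[0,-4,-11],[-1,-10,-10],[-1,-8,-13],[0,2,-12],[0,4,-11],[1,6,-11],[0,3,-5],[0,0,0]], rotation=[[0,0,0],[0,0,0],[0,0,0],[0,0,0],[0,0,0],[0,0,0],[0,0,0],[0,0,0],[0,0,0],[0,0,0]], hand=[0,0,0,0,0,0,0,0,0,0])

```text
clock: 7.75
eef_pos: [456.0, -185.9, 97.1]
eef_rot: [-3.141, -0.001, 1.48]
wrist_force: [-0.1, -0.0, 0.4]
finger_gap: 0.6
finger_force: 0.0
```

Emit:
move_arm(dp=[[-1,-25,0],[0,0,50],[0,0,50],[0,0,48],[5,58,0],[5,58,0],[5,58,0],[0,0,-30],[0,0,-27],[0,0,0]], rotation=[[0,0,0],[0,0,0],[0,0,0],[0,0,0],[0,0,0],[0,0,0],[0,0,0],[0,0,0],[0,0,0],[0,0,0]], hand=[0,0,0,0,0,0,0,0,0,0])

```text
clock: 9.0
eef_pos: [469.3, -37.2, 187.5]
eef_rot: [-3.139, -0.0, 1.48]
wrist_force: [-0.3, 0.2, 0.8]
finger_gap: 0.8
finger_force: 0.0
```

Run:
```python
from h import *
c=save('side','s3.png')
cv2.imwrite('pics/s3c.png',cv2.resize(c['image'][150:270,270:390],None,fx=4,fy=4)[:,:,::-1])
```

```text
(no output)
```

View pics/s3c.png

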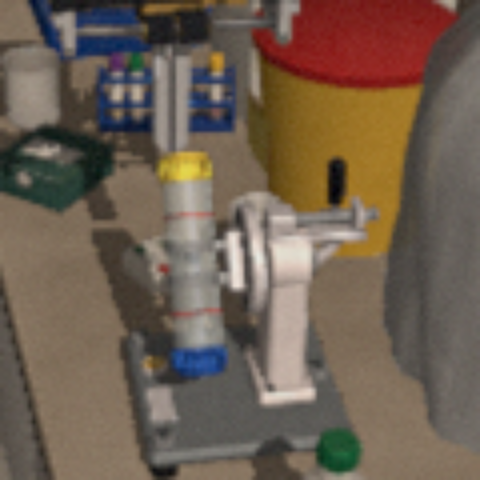

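Yellow cap now up (187,167 in the crop), tilted, with the fingers behind it on the +y side. Push on to the stop.

Emit:
move_arm(dp=[[-1,-11,0],[-1,-9,0],[-1,-9,1],[-1,-9,1],[0,-8,2],[-1,-6,2],[0,-5,2],[0,-4,0],[0,-1,0]], rotation=[[0,0,0],[0,0,0],[0,0,0],[0,0,0],[0,0,0],[0,0,0],[0,0,0],[0,0,0],[0,0,0]], hand=[0,0,0,0,0,0,0,0,0])

```text
clock: 10.18
eef_pos: [465.0, -98.4, 196.5]
eef_rot: [-3.141, -0.003, 1.48]
wrist_force: [-1.9, 16.9, 6.0]
finger_gap: 0.6
finger_force: 8.1
```

Emit:
move_arm(dp=[[0,-0.5,0],[0,0,0]], rotation=[[0,0,0],[0,0,0]], hand=[0,0])

```text
clock: 10.42
eef_pos: [465.0, -98.4, 196.6]
eef_rot: [-3.141, -0.003, 1.481]
wrist_force: [-1.3, 16.0, 6.2]
finger_gap: 0.5
finger_force: 7.8
```

Emit:
move_arm(dp=[[1,15,0],[0,0,50],[-4,-48,0],[-4,-48,0],[0,0,-20],[0,0,-20],[0,0,0],[0,0,0],[0,0,0],[0,0,0]], rotation=[[0,0,0],[0,0,0],[0,0,0],[0,0,0],[0,0,0],[0,0,0],[0,0,0],[0,0,0],[0,0,0],[0,0,0]], hand=[0,0,0,0,0,0,0,0,0,0])

```text
clock: 11.68
eef_pos: [458.2, -181.0, 206.9]
eef_rot: [3.141, 0.0, 1.48]
wrist_force: [-0.0, 0.1, -0.3]
finger_gap: 0.7
finger_force: 0.0
```

Run:
```python
from h import *
c=save('side','s4.png')
cv2.imwrite('pics/s4c.png',cv2.resize(c['image'][180:260,290:370],None,fx=6,fy=6,interpolation=2)[:,:,::-1])
```

```text
(no output)
```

View pics/s4c.png

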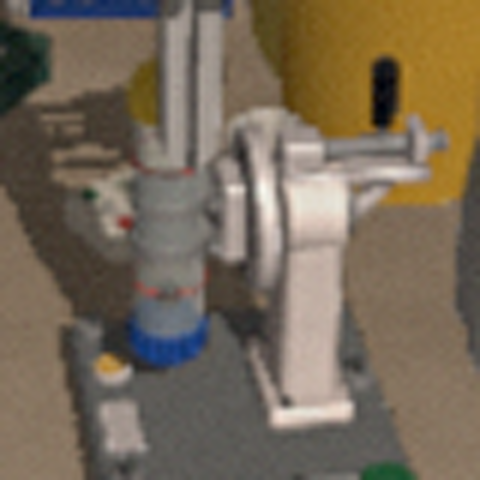

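The side crop shows the tube vertical with the blue cap down at (170,338). The fingers stand in front on the -y side without touching. Now I wait for the ball.

Emit:
move_arm(dp=[[0,0,0],[0,0,0],[0,0,0],[0,0,0],[0,0,0],[0,0,0],[0,0,0],[0,0,0],[0,0,0],[0,0,0]], rotation=[[0,0,0],[0,0,0],[0,0,0],[0,0,0],[0,0,0],[0,0,0],[0,0,0],[0,0,0],[0,0,0],[0,0,0]], hand=[0,0,0,0,0,0,0,0,0,0])

```text
clock: 12.98
eef_pos: [458.0, -181.1, 206.4]
eef_rot: [-3.142, -0.0, 1.48]
wrist_force: [0.8, 1.0, 0.1]
finger_gap: 0.6
finger_force: 0.0
```

Emit:
move_arm(dp=[[0,0,0],[0,0,0],[0,0,0],[0,0,0],[0,0,0],[0,0,0],[0,0,0],[0,0,0],[0,0,0],[0,0,0]], rotation=[[0,0,0],[0,0,0],[0,0,0],[0,0,0],[0,0,0],[0,0,0],[0,0,0],[0,0,0],[0,0,0],[0,0,0]], hand=[0,0,0,0,0,0,0,0,0,0])

```text
clock: 14.22
eef_pos: [458.1, -181.0, 206.5]
eef_rot: [3.142, -0.0, 1.48]
wrist_force: [-0.0, 0.5, -0.3]
finger_gap: 0.0
finger_force: 0.0
```

Emit:
move_arm(dp=[[0,0,0],[0,0,0],[0,0,0],[0,0,0],[0,0,0],[0,0,0],[0,0,0],[0,0,0],[0,0,0],[0,0,0]], rotation=[[0,0,0],[0,0,0],[0,0,0],[0,0,0],[0,0,0],[0,0,0],[0,0,0],[0,0,0],[0,0,0],[0,0,0]], hand=[0,0,0,0,0,0,0,0,0,0])

```text
clock: 15.48
eef_pos: [458.1, -181.1, 206.4]
eef_rot: [-3.142, 0.0, 1.48]
wrist_force: [0.3, 0.8, 0.2]
finger_gap: 0.2
finger_force: 0.0
```

Emit:
move_arm(dp=[[0,0,0],[0,0,0],[0,0,0],[0,0,0],[0,0,0],[0,0,0],[0,0,0],[0,0,0],[0,0,0],[0,0,0]], rotation=[[0,0,0],[0,0,0],[0,0,0],[0,0,0],[0,0,0],[0,0,0],[0,0,0],[0,0,0],[0,0,0],[0,0,0]], hand=[0,0,0,0,0,0,0,0,0,0])

```text
clock: 16.73
eef_pos: [458.0, -181.1, 206.4]
eef_rot: [-3.142, -0.0, 1.48]
wrist_force: [-1.1, -0.5, -0.5]
finger_gap: 0.1
finger_force: 0.0
```

Emit:
move_arm(dp=[[0,0,0],[0,0,0],[0,0,0],[0,0,0],[0,0,0],[0,0,0],[0,0,0],[0,0,0],[0,0,0],[0,0,0]], rotation=[[0,0,0],[0,0,0],[0,0,0],[0,0,0],[0,0,0],[0,0,0],[0,0,0],[0,0,0],[0,0,0],[0,0,0]], hand=[0,0,0,0,0,0,0,0,0,0])

```text
clock: 17.98
eef_pos: [458.0, -181.1, 206.4]
eef_rot: [-3.142, -0.0, 1.48]
wrist_force: [0.1, -0.5, 0.5]
finger_gap: 0.3
finger_force: 0.0
```

Emit:
move_arm(dp=[[0,0,0],[0,0,0],[0,0,0],[0,0,0],[0,0,0],[0,0,0],[0,0,0],[0,0,0],[0,0,0],[0,0,0]], rotation=[[0,0,0],[0,0,0],[0,0,0],[0,0,0],[0,0,0],[0,0,0],[0,0,0],[0,0,0],[0,0,0],[0,0,0]], hand=[0,0,0,0,0,0,0,0,0,0])

```text
clock: 19.23
eef_pos: [458.1, -181.1, 206.4]
eef_rot: [-3.142, 0.0, 1.48]
wrist_force: [1.2, 0.5, 0.7]
finger_gap: 0.3
finger_force: 0.0
```

Run:
```python
from h import *
c=save('side','s5.png')
a=[cv2.resize(x[180:260,300:340],None,fx=6,fy=6,interpolation=2) for x in (cv2.imread('pics/side0.png'),cv2.imread('pics/s4.png'),cv2.imread('pics/s5.png'))]
cv2.imwrite('pics/s5c.png',np.hstack(a))
```

```text
(no output)
```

View pics/s5c.png

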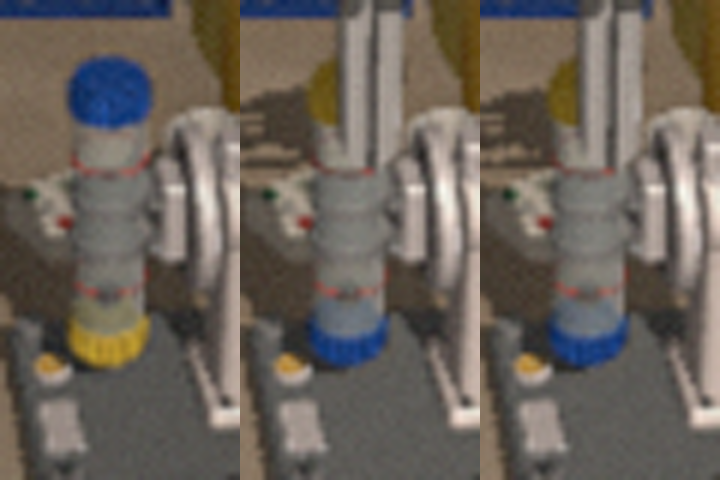

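The three crops, at the start, at 11.7 s and now, show the dark ball at the lower ring of the tube: (108,293), (348,293) and (588,293). It has come down, and more than 8 s have passed at the stop. Turn back, mirrored.

Emit:
move_arm(dp=[[1,17,0],[1,10,0],[1,12,2],[1,12,0],[1,12,-2],[1,11,-4],[1,10,-6],[1,9,-7]], rotation=[[0,0,0],[0,0,0],[0,0,0],[0,0,0],[0,0,0],[0,0,0],[0,0,0],[0,0,0]], hand=[0,0,0,0,0,0,0,0])

```text
clock: 20.27
eef_pos: [466.1, -87.3, 189.0]
eef_rot: [-3.141, -0.0, 1.48]
wrist_force: [-1.3, -1.6, 2.3]
finger_gap: 0.3
finger_force: 1.1
```

Emit:
move_arm(dp=[[1,8,-9],[1,6,-10],[0,4,-11],[1,10,-10],[1,8,-13],[0,-2,-12],[0,-4,-11],[-1,-6,-11],[0,-3,-5],[0,0,0]], rotation=[[0,0,0],[0,0,0],[0,0,0],[0,0,0],[0,0,0],[0,0,0],[0,0,0],[0,0,0],[0,0,0],[0,0,0]], hand=[0,0,0,0,0,0,0,0,0,0])

```text
clock: 21.52
eef_pos: [468.9, -67.6, 97.2]
eef_rot: [-3.141, 0.0, 1.479]
wrist_force: [0.1, 0.4, 0.2]
finger_gap: 0.3
finger_force: 0.0
```

Emit:
move_arm(dp=[[1,25,0],[0,0,50],[0,0,50],[0,0,48],[-5,-58,0],[-5,-58,0],[-5,-58,0],[0,0,-30],[0,0,-27],[0,0,0]], rotation=[[0,0,0],[0,0,0],[0,0,0],[0,0,0],[0,0,0],[0,0,0],[0,0,0],[0,0,0],[0,0,0],[0,0,0]], hand=[0,0,0,0,0,0,0,0,0,0])

```text
clock: 22.78
eef_pos: [454.3, -216.0, 187.4]
eef_rot: [-3.139, -0.001, 1.479]
wrist_force: [-0.7, 0.2, -0.0]
finger_gap: 0.7
finger_force: 0.0
```

Emit:
move_arm(dp=[[1,11,0],[1,9,0],[1,9,1],[1,9,1],[0,8,2],[1,6,2],[0,5,2],[0,3,0],[0,0,0]], rotation=[[0,0,0],[0,0,0],[0,0,0],[0,0,0],[0,0,0],[0,0,0],[0,0,0],[0,0,0],[0,0,0]], hand=[0,0,0,0,0,0,0,0,0])

```text
clock: 23.9
eef_pos: [459.9, -155.7, 196.2]
eef_rot: [-3.141, -0.0, 1.48]
wrist_force: [0.8, 0.7, -0.3]
finger_gap: 0.5
finger_force: 0.0
```

Emit:
move_arm(dp=[[0,1,0],[0,1,0],[0,0,0]], rotation=[[0,0,0],[0,0,0],[0,0,0]], hand=[0,0,0])

```text
clock: 24.28
eef_pos: [460.0, -154.3, 196.5]
eef_rot: [3.142, 0.0, 1.48]
wrist_force: [-0.6, -3.9, 0.7]
finger_gap: 0.3
finger_force: 1.9
```

Emit:
move_arm(dp=[[0,1,0],[0,0,0]], rotation=[[0,0,0],[0,0,0]], hand=[0,0])

```text
clock: 24.52
eef_pos: [460.0, -154.0, 196.5]
eef_rot: [3.141, 0.002, 1.479]
wrist_force: [-1.6, -9.6, -0.3]
finger_gap: 0.2
finger_force: 5.0
```

Emit:
move_arm(dp=[[-1,-16,0],[0,0,50],[0,0,10],[15,5,0],[16,5,0],[16,5,0],[16,5,0],[16,5,0],[15,5,0],[14,4,0]], rotation=[[0,0,0],[0,0,0],[0,0,0.175],[0,0,0.175],[0,0,0.175],[0,0,0.175],[0,0,0.175],[0,0,0.175],[0,0,0.175],[0,0,0.175]], hand=[0,0,0.5,0.5,0.5,0.5,0.5,0.5,0.5,0.5])

```text
clock: 25.78
eef_pos: [567.5, -135.3, 256.1]
eef_rot: [3.141, -0.001, 2.886]
wrist_force: [0.2, 0.3, 0.5]
finger_gap: 47.1
finger_force: 0.0
```

Emit:
move_arm(dp=[[0,0,0],[0,0,0]], rotation=[[0,0,0.171],[0,0,0]], hand=[0.5,0.5])

```text
clock: 26.02
eef_pos: [567.0, -135.4, 256.0]
eef_rot: [3.141, -0.001, 3.05]
wrist_force: [1.0, -0.1, -0.2]
finger_gap: 46.6
finger_force: 0.0
```

Before gripping I take one wrist picture, to check that the tube is upright and where the knob is.

Emit:
move_arm(dp=[[0,-0.8,-35],[0,0,-29],[0,0,0]], rotation=[[0,0,0],[0,0,0],[0,0,0]], hand=[0.5,0.5,0.5])

```text
clock: 26.4
eef_pos: [566.1, -135.9, 190.8]
eef_rot: [3.141, -0.004, 3.047]
wrist_force: [0.6, -0.4, 0.2]
finger_gap: 46.7
finger_force: 0.0
```

Run:
```python
from h import *
c=save('wrist','w2.png')
```

```text
(no output)
```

View pics/w2.png

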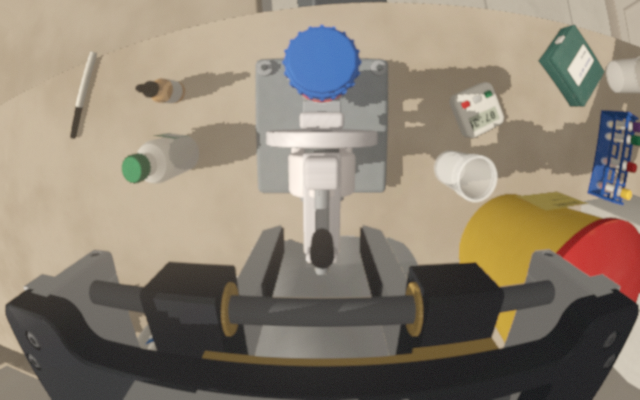

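The blue cap is up and in line with the column, and the knob at (321,247) is centred between the fingers. Grip and shoot.

Emit:
move_arm(dp=[[0,0,0],[0,0,0],[0,0,0],[0,0,0],[-5,0.5,0],[-5,0.5,0],[-4,0.4,0],[-2,0.2,0],[0,0,0]], rotation=[[0,0,0],[0,0,0],[0,0,0],[0,0,0],[0,0,0],[0,0,0],[0,0,0],[0,0,0],[0,0,0]], hand=[0.05,0.05,0.05,0.05,0.05,0.05,0.05,0.05,0.05])

```text
clock: 27.58
eef_pos: [551.1, -134.4, 192.7]
eef_rot: [-3.141, 0.001, 3.051]
wrist_force: [1.8, -2.7, 4.6]
finger_gap: 13.3
finger_force: 25.0
```

Emit:
move_arm(dp=[[-1.5,0.1,0],[-1,0.1,0],[0,0,0]], rotation=[[0,0,0],[0,0,0],[0,0,0]], hand=[0.05,0.05,0.05])

```text
clock: 27.95
eef_pos: [550.5, -134.4, 192.8]
eef_rot: [-3.141, 0.006, 3.051]
wrist_force: [19.0, -4.0, -1.6]
finger_gap: 13.2
finger_force: 25.0
```

The bolt is hard against its home stop at 19 N. Release, rise and wait for the ball.

Emit:
move_arm(dp=[[1,0,0],[0,0,0],[0,0,0],[0,0,40],[0,0,50],[-10,50,0],[-10,50,0],[-10,50,0],[-10,50,0],[-10,50,0]], rotation=[[0,0,0],[0,0,0],[0,0,0],[0,0,0],[0,0,0],[0,0,0],[0,0,0],[0,0,0],[0,0,0],[0,0,0]], hand=[0.4,0.4,0.4,0.4,0.4,0.4,0.4,0.4,0.4,0.4])

```text
clock: 29.2
eef_pos: [498.8, 117.5, 282.5]
eef_rot: [3.142, -0.0, 3.051]
wrist_force: [0.9, 0.5, 0.2]
finger_gap: 37.8
finger_force: 0.0
```

Emit:
move_arm(dp=[[0,0,0],[0,0,0],[0,0,0],[0,0,0],[0,0,0],[0,0,0],[0,0,0],[0,0,0],[0,0,0],[0,0,0]], rotation=[[0,0,0],[0,0,0],[0,0,0],[0,0,0],[0,0,0],[0,0,0],[0,0,0],[0,0,0],[0,0,0],[0,0,0]], hand=[0.4,0.4,0.4,0.4,0.4,0.4,0.4,0.4,0.4,0.4])

```text
clock: 30.45
eef_pos: [499.5, 116.0, 282.4]
eef_rot: [-3.142, -0.0, 3.051]
wrist_force: [-0.3, -0.1, -0.2]
finger_gap: 37.8
finger_force: 0.0
```

Emit:
move_arm(dp=[[0,0,0],[0,0,0],[0,0,0],[0,0,0],[0,0,0],[0,0,0],[0,0,0],[0,0,0],[0,0,0],[0,0,0]], rotation=[[0,0,0],[0,0,0],[0,0,0],[0,0,0],[0,0,0],[0,0,0],[0,0,0],[0,0,0],[0,0,0],[0,0,0]], hand=[0.4,0.4,0.4,0.4,0.4,0.4,0.4,0.4,0.4,0.4])

```text
clock: 31.7
eef_pos: [499.6, 115.9, 282.4]
eef_rot: [-3.142, -0.0, 3.051]
wrist_force: [0.0, 0.2, 0.0]
finger_gap: 37.8
finger_force: 0.0
```

Emit:
move_arm(dp=[[0,0,0],[0,0,0],[0,0,0],[0,0,0],[0,0,0],[0,0,0],[0,0,0],[0,0,0],[0,0,0],[0,0,0]], rotation=[[0,0,0],[0,0,0],[0,0,0],[0,0,0],[0,0,0],[0,0,0],[0,0,0],[0,0,0],[0,0,0],[0,0,0]], hand=[0.4,0.4,0.4,0.4,0.4,0.4,0.4,0.4,0.4,0.4])

```text
clock: 32.95
eef_pos: [499.6, 115.9, 282.5]
eef_rot: [3.142, 0.0, 3.051]
wrist_force: [-0.2, -0.2, 0.3]
finger_gap: 37.8
finger_force: 0.0
```

Emit:
move_arm(dp=[[0,0,0],[0,0,0],[0,0,0],[0,0,0],[0,0,0],[0,0,0],[0,0,0],[0,0,0],[0,0,0],[0,0,0]], rotation=[[0,0,0],[0,0,0],[0,0,0],[0,0,0],[0,0,0],[0,0,0],[0,0,0],[0,0,0],[0,0,0],[0,0,0]], hand=[0.4,0.4,0.4,0.4,0.4,0.4,0.4,0.4,0.4,0.4])

```text
clock: 34.2
eef_pos: [499.6, 115.9, 282.4]
eef_rot: [3.142, -0.0, 3.051]
wrist_force: [0.4, -0.1, -0.1]
finger_gap: 37.8
finger_force: 0.0
```

Run:
```python
from h import *
c=save('side','s6.png')
a=[cv2.resize(x[175:275,290:370],None,fx=5,fy=5,interpolation=2) for x in (cv2.imread('pics/side0.png'),cv2.imread('pics/s6.png'))]
cv2.imwrite('pics/s6c.png',np.hstack(a))
```

```text
(no output)
```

View pics/s6c.png

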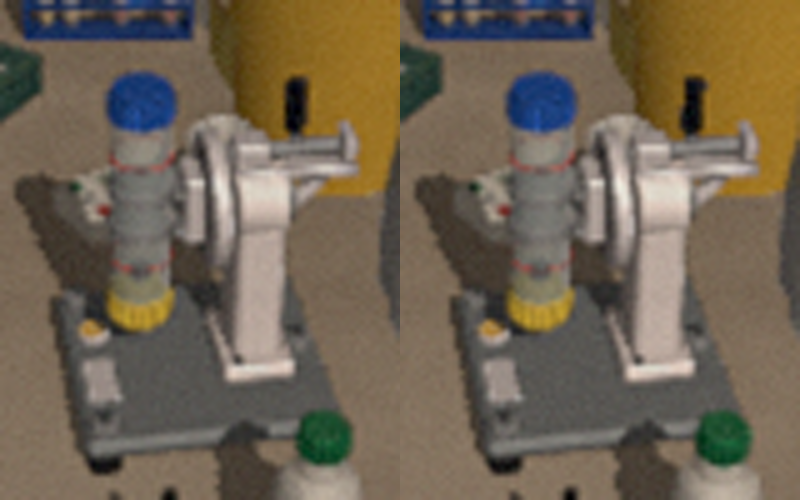

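The picture matches the starting one: tube upright, knob home (694 against 697 in the crop), and the ball at the lower ring (540,270). More than 9 s have passed since the tube reached its stop.

```bash
python3 -c "
from cell import manip
print(manip.sign_off())"
```

```text
the job is handed in; nothing more can be done
None
```

I ran the viscometer's ball over and back once and handed the job in at about 34 s. The tube is upright against its stop, the bolt is home and the ball appears to be back on the yellow cap; the sign-off returned no verdict.

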